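# Load a wheel blank into the spring magazine

## Robot

A 7-joint arm with a two-finger parallel gripper is mounted at the origin on the work surface. World frame = base frame: x ahead of the robot, y to its left, z up, the work surface at z = 0. Lengths are in mm, angles in rad, forces in N, time in s.
With the tool pointing down it reaches from about 400 to 875 mm from the base axis. Payload 4.4 kg.
Tool frame: the origin (TCP) lies at the centre of the arm's flange, where the gripper is bolted on; the fingertips stand 173 mm ahead of it and the grasp point (between the pads) lies 155 mm ahead of it; z points along the fingers, y is the direction in which the jaws open and shut (so a half turn about z gives the same grasp; the last joint's range is limited). The gripper opens to 85 mm and grips with 20 to 120 N. Pads are 22 mm wide; open, the fingers measure 114 mm over their backs; the gripper's body (76 mm by 85 mm) begins 54 mm behind the grasp point. The pads swing forward as they close: fully open they stand 13 mm farther back than shut.
Start: joints at [-1.319, 0.628, 0.038, 1.517, -0.027, 0.996, -0.02], TCP at [203.092, 617.47, 404.713] pointing down, gripper open.
Joint ranges: [-3.06, 3.06], [-0.37, 2.12], [-1.25, 1.32], [0.18, 2.47], [-1.1, 4.24], [0.23, 1.98], [-2.94, 2.94]. Speed limits (rad/s): [2.57, 2.57, 3.14, 3.14, 3.14, 3.14, 3.14].

## Interface

Orientations are given as [roll, pitch, yaw] about the fixed x, y, z axes, in that order (R = Rz(yaw) Ry(pitch) Rx(roll)).
In Python, from cell import * gives the robot as it stands. The module is installed in compiled form; this text tells all that it offers.
- The arm moves only by the shell command python3 -m jog 'ROWS'. ROWS is JSON, one flat list of numbers, 5 for each row, row after row: the shift along the tool's x, y, z in mm, then the turn about the tool's z in degrees, then the finger opening in mm, from 0 to 85.4. A call has 1 to 20 rows; each row is the pose to reach, as a shift and turn from the pose commanded when the call began, along the tool's axes at that moment; what a row does not reach only later rows make up. A row lasts 1/12 s, in which the tool goes at most 41.7 mm and 7.16 degrees, less where a joint would pass 70% of its speed; a pose out of reach is approached as far as the arm can. A call with a gripper value outside its range is refused whole. The fingers move at their own pace and stop on an object; the grip force is fixed at half the most. Time passes only in rows, so rows that repeat a pose let the fingers close. It gives the time, the measured TCP pose, the force and the opening at its end, in the units of the state.
- read_state(): the state, without advancing time (a new reading comes with each control period).
- get_image(name): name is "side" or "top"; returns (picture, depth): 480x640x3 uint8, blue, green, red; 480x640 float32, mm along the optical axis (not along the pixel's ray), 0 where there is no reading.
- camera_params(name): a dict with "K" (3x3 intrinsics, pixels), "dist_coeffs" ([k1, k2, p1, p2, k3] as OpenCV has them; the pictures are not rectified), "T" (4x4, takes a point from camera to world coordinates). Camera axes: x right, y up, looking along -z (the intrinsics and any distortion apply to the point x, -y, -z); pixel columns grow to the right and rows downward; lengths in mm; the calibration is good to about 2 mm. A picture is of the moment at which its call begins. camera_params takes no time and is no camera call.
- finish_job(): hands the job in, once; it reports no verdict.
The state is a dict: "clock": time; "qpos": joint angles; "qd": joint speeds; "tau": joint torques, N m; "eef_pos": TCP position; "tool_rot": TCP orientation; "force": force on the tool from outside, world axes, zero at the start; "torque": the same for the moment, N m; "width": finger opening in mm.
Only numpy, scipy, OpenCV 4.12 (cv2) and the standard library are available. Lean on these libraries where they do the work, as an engineer would, in place of code of your own. Each camera call takes 0.05 s, during which the arm holds its last target.

## Task

Load the pale, unpainted wooden wheel blank into the spring magazine: set it flat in the mouth between the guide posts and press it down against the spring follower until both orange catches snap in over its top, then let go. Leave the dark wooden blank where it is.

Things in the scene. Friction and masses are not known exactly. Their poses are not given: they have to be found in the camera images.
- pale_blank_center (a point): Centre (half-way up) of the pale, light-wood wheel blank to load: a loose disc 56 mm across, 22 mm thick, about 45 g, a dark dot on top, flat on the bench. z is its axis; any yaw will do. In the magazine its top must be pushed below 52 mm height (46 to 48 is right, hard stop at 42), best with closed fingertips on its middle, 3 to 12 N; it then rises to 52 mm under the catches.
- dark_blank_center (a point): Centre (half-way up) of a dark-brown wheel blank of the same size, 56 mm across and 22 mm thick, lying flat on the bench; not to be loaded or moved. (A red painted wheel of the same size also lies there.)
- magazine: Spring magazine, fixed; origin: underside centre of its grey base (136 mm along own x, 100 along y, 12 thick), on the stack axis. Posts form a 60 mm round well, flared above 65 mm height to 79 mm wide at 89 mm. Own +y and -y sides are open 42 mm wide for fingers: grip along own y. On own +x, -x: blue housings 70 mm high, orange sprung catches, sloped on top, undersides at 52 mm height.
- follower (a joint): Travel in m of the green spring follower, a plate 40 mm across on the magazine's axis: 0 at rest (its top 65 mm above the bench, so a blank set on it has its top at 87 mm), growing as it is pushed down, 0.045 at the hard stop. About 0.035 with a blank held under the catches; springs back to 0 if the blank is not caught. Spring about 4 N at rest, 9 N loaded.
Things that resemble listed ones, but are neither listed nor needed, are in the scene too. Leave any purple or yellow look-alike of the magazine alone.

How it is judged (in metres and radians):
On the way:
1. the pale blank stands in the magazine's mouth, between the guide posts (horizontal distance between pale_blank_center and magazine below 0.015 m and z of pale_blank_center in the frame of magazine below 0.084 m), for 0.1 s.
At the end, for the whole second after the job is handed in: The pale blank lies at rest in the magazine under the catches: its centre within 10 mm of the magazine's axis and 34 to 47 mm above the bench, level within 10 degrees, with the follower held down by more than 28 mm; the dark blank is within 30 mm of where it was (horizontal distance between pale_blank_center and magazine below 0.01 m and z of pale_blank_center in the frame of magazine between 0.034 and 0.047 m and angle between pale_blank_center's own z axis and vertical below 0.17 rad and value of joint follower above 0.028 m and distance of dark_blank_center from where it was at the start of the episode below 0.03 m and linear speed of pale_blank below 0.02 m/s); the robot touches nothing.
It fails at once if the dark blank is moved by more than 30 mm (distance of dark_blank_center from where it was at the start of the episode above 0.03 m).
It also fails if it takes over 42 s, if anything falls off the work surface, if the arm or the gripper's body presses on something with over 40 N, if the wrist force passes 120 N, or if a joint passes its speed limit or range.

## Working session

There is one attempt and no reset: what is moved stays moved. The work goes in short steps, Python scripts to look and compute and a shell command to move; the robot and the scene stay as the last step left them, time stands still between calls to the robot, and variables do not carry over. Pictures are saved under pics/ and viewed, and the job is handed in when it is done.

```bash
mkdir -p pics; cat > h.py <<'E'
from cell import *
import numpy as np, cv2
def world(name,depth,uv):
    p=camera_params(name);K=np.array(p["K"]);d=np.array(p["dist_coeffs"]);T=np.array(p["T"])
    uv=np.array(uv,float).reshape(-1,1,2)
    n=cv2.undistortPoints(uv,K,d).reshape(-1,2)
    u=uv.reshape(-1,2).round().astype(int)
    z=depth[u[:,1],u[:,0]]
    P=np.c_[n[:,0]*z,-n[:,1]*z,-z,np.ones(len(z))]
    return (P@T.T)[:,:3]
def cloud(name,depth):
    v,u=np.mgrid[0:480,0:640]
    return world(name,depth,np.c_[u.ravel(),v.ravel()]).reshape(480,640,3)
E
python3 - <<'E'
from h import *
s=read_state();print(s)
for n in("top","side"):
    im,d=get_image(n);cv2.imwrite(f"pics/{n}0.png",im);np.save(f"pics/{n}0.npy",d);
    p=camera_params(n);print(n,p)
E
```

```text
{'clock': 0.0, 'qpos': array([-1.31875421,  0.62934492,  0.03847321,  1.51836614, -0.02701807,
        0.99629246, -0.02001453]), 'qd': array([-0.00103683, -0.00091188,  0.00104236, -0.00167515,  0.00053375,
       -0.00082343,  0.00026542]), 'tau': array([-1.73734075e-03, -5.63396430e+01,  1.22574985e+00, -1.93446583e+01,
        1.10008140e-02,  1.05569119e-02, -6.89203702e-06]), 'eef_pos': array([203.02474278, 617.17022252, 403.79072335]), 'tool_rot': array([-3.13970086e+00,  2.81294511e-05,  2.82370095e+00]), 'force': array([ 0.49272881,  0.70297336, -0.1707031 ]), 'torque': array([-0.0123548 , -0.00855901,  0.00258182]), 'width': 85.43426632515292}
top {'K': array([[517.52056339,   0.        , 320.52838316],
       [  0.        , 517.52056339, 246.2965277 ],
       [  0.        ,   0.        ,   1.        ]]), 'dist_coeffs': array([-0.09503153,  0.        ,  0.        ,  0.        ,  0.        ]), 'T': array([[-2.28480994e-02,  9.90247851e-01, -1.37430555e-01,
         3.96838435e+02],
       [-9.99734062e-01, -2.22012902e-02,  6.23764706e-03,
        -1.54874259e+01],
       [ 3.12568095e-03,  1.37536526e-01,  9.90491764e-01,
         9.30782264e+02],
       [ 0.00000000e+00,  0.00000000e+00,  0.00000000e+00,
         1.00000000e+00]])}
side {'K': array([[485.33742178,   0.        , 322.75790011],
       [  0.        , 485.33742178, 241.44023912],
       [  0.        ,   0.        ,   1.        ]]), 'dist_coeffs': array([0.01720696, 0.        , 0.        , 0.        , 0.        ]), 'T': array([[-9.69145304e-01,  1.67628718e-01, -1.80715224e-01,
         3.82214914e+02],
       [-2.46236820e-01, -6.25173268e-01,  7.40625285e-01,
         5.69963432e+02],
       [ 1.11717396e-02,  7.62272259e-01,  6.47160100e-01,
         5.71106377e+02],
       [ 0.00000000e+00,  0.00000000e+00,  0.00000000e+00,
         1.00000000e+00]])}
```

View pics/top0.png

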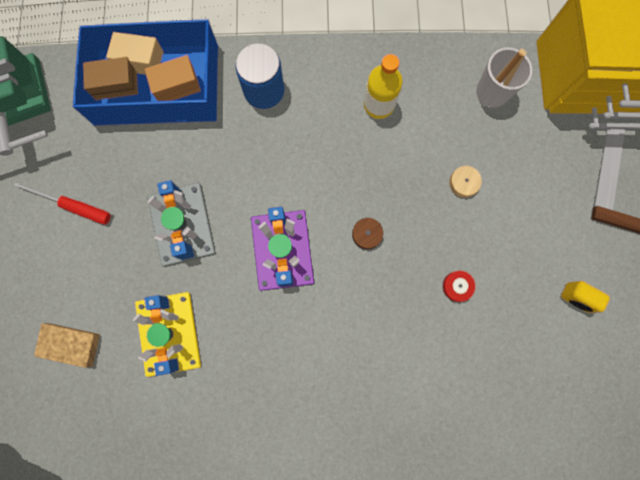

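View pics/side0.png

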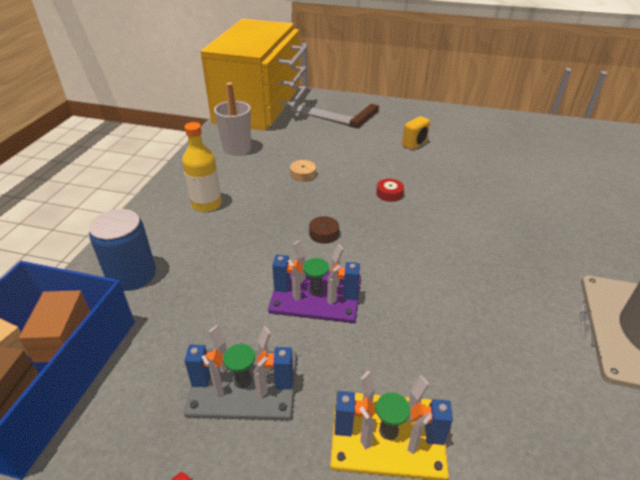

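Top view: pale blank at (466,181), dark blank at (368,233), red wheel at (459,286), and the grey magazine with its green follower at (172,218). The purple and yellow units are look-alikes. The side view agrees.

```bash
cat > m.py <<'E'
from h import *
def fitc(P):
    A=np.c_[2*P[:,:2],np.ones(len(P))];s=np.linalg.lstsq(A,(P[:,:2]**2).sum(1),rcond=None)[0]
    return s[:2],np.sqrt(s[2]+s[:2]@s[:2])
def blob(mask,seed):
    n,l=cv2.connectedComponents(mask.astype(np.uint8));return l==l[seed[1],seed[0]]
def circ(P,m,n):
    c=max(cv2.findContours(m.astype(np.uint8),cv2.RETR_EXTERNAL,cv2.CHAIN_APPROX_NONE)[0],key=len).reshape(-1,2)
    return c
if __name__=="__main__":
  for n,seeds in(("top",dict(pale=(460,188),dark=(362,240),red=(448,288),mag=(172,218))),("side",dict(pale=(295,170),dark=(318,228),mag=(240,358)))):
    im=cv2.imread(f"pics/{n}0.png");d=np.load(f"pics/{n}0.npy");C=cloud(n,d)
    print(n,"bench",[C[y,x].round(1) for x,y in((330,330),(420,330))])
    for k,(x,y) in seeds.items():
        z0=C[y,x,2]
        m=blob((abs(C[...,2]-z0)<4)&(d>0)&(np.linalg.norm(C[...,:2]-C[y,x,:2],axis=2)<65),(x,y))
        if k=="mag":
            h=cv2.cvtColor(im,cv2.COLOR_BGR2HSV);m=blob((h[...,0]>50)&(h[...,0]<85)&(h[...,1]>120),(x,y))&(abs(C[...,2]-z0)<4)
        P=C[m];e=P[:,:2].min(0),P[:,:2].max(0)
        print(n,k,"z",np.median(P[:,2]).round(1),"mean",P[:,:2].mean(0).round(1),"mid",((e[0]+e[1])/2).round(1),"ext",(e[1]-e[0]).round(1),len(P), "minrect",cv2.minEnclosingCircle(P[:,:2].astype(np.float32)))
    # grey base
    x,y=seeds["mag"];c=C[y,x,:2]
    m=(abs(C[...,2]-12)<4)&(np.linalg.norm(C[...,:2]-c,axis=2)<95)
    m=blob(cv2.morphologyEx(m.astype(np.uint8),cv2.MORPH_CLOSE,np.ones((5,5)))>0,(200,250) if n=="top" else (240,402))&(abs(C[...,2]-12)<4)
    print("base",m.sum(),cv2.minAreaRect(C[m][:,:2].astype(np.float32)), np.median(C[m][:,2]))
    h=cv2.cvtColor(im,cv2.COLOR_BGR2HSV)
    b=(h[...,0]>100)&(h[...,0]<125)&(h[...,1]>120)&(C[...,2]>64)&(C[...,2]<78)&(np.linalg.norm(C[...,:2]-c,axis=2)<75)
    nn,l=cv2.connectedComponents(b.astype(np.uint8))
    for i in range(1,nn):
        P=C[l==i]
        if len(P)>15: print("housing",len(P),cv2.minAreaRect(P[:,:2].astype(np.float32)),P.mean(0).round(1))
E
python3 m.py
```

```text
top bench [array([ 3.752e+02, -3.480e+01, -1.000e-01]), array([ 371. , -195.4,    1.3])]
top pale z 22.3 mean [ 638.5 -288.5] mid [ 638.5 -288.8] ext [54. 55.] 675 minrect ((639.1021118164062, -289.0080871582031), 27.907838821411133)
top dark z 22.5 mean [ 545.5 -105.4] mid [ 545.  -105.5] ext [54.6 55.4] 745 minrect ((545.6610717773438, -105.49978637695312), 28.038150787353516)
top red z 22.5 mean [ 447.1 -265.7] mid [ 447.5 -265.8] ext [51.9 56.8] 722 minrect ((448.6932067871094, -265.9801940917969), 28.550413131713867)
top mag z 65.5 mean [571.5 232.4] mid [570.5 231.3] ext [37.  37.2] 341 minrect ((571.5443115234375, 232.2469024658203), 20.01169204711914)
base 2188 ((571.5663452148438, 231.96810913085938), (136.69699096679688, 100.66931915283203), 12.791406631469727) 12.581943929271802
housing 137 ((624.4612426757812, 244.1352081298828), (20.09535026550293, 24.22970962524414), 12.983365058898926) [623.9 243.2  70.3]
housing 150 ((517.3209838867188, 219.7186279296875), (21.273229598999023, 24.737756729125977), 10.624641418457031) [516.7 218.4  70.2]
side bench [array([4.808e+02, 1
[... 186 characters left out ...]
7924423217773)
side dark z 21.3 mean [ 544.9 -101.2] mid [ 545.6 -103.4] ext [54.8 56.3] 500 minrect ((545.8026733398438, -103.74614715576172), 29.24662208557129)
side mag z 64.9 mean [570.2 235.3] mid [571.1 234.5] ext [38.  38.3] 625 minrect ((570.5579833984375, 234.3229522705078), 19.61220359802246)
base 3645 ((571.107421875, 234.49240112304688), (136.16409301757812, 99.14960479736328), 12.99275016784668) 12.033851937073337
housing 223 ((623.7417602539062, 246.11297607421875), (20.144046783447266, 24.87514305114746), 11.773812294006348) [622.7 248.9  69.2]
housing 232 ((516.7822875976562, 222.09625244140625), (18.93857765197754, 27.183032989501953), 16.937955856323242) [515.5 225.2  69.1]
```

```bash
python3 -c "
import cv2
a=cv2.imread('pics/top0.png')[160:290,120:250];b=cv2.imread('pics/side0.png')[310:430,170:310]
cv2.imwrite('pics/c0.png',cv2.resize(a,(600,600),interpolation=2));cv2.imwrite('pics/c1.png',cv2.resize(b,(700,600),interpolation=2))"
```

```text
(no output)
```

View pics/c0.png

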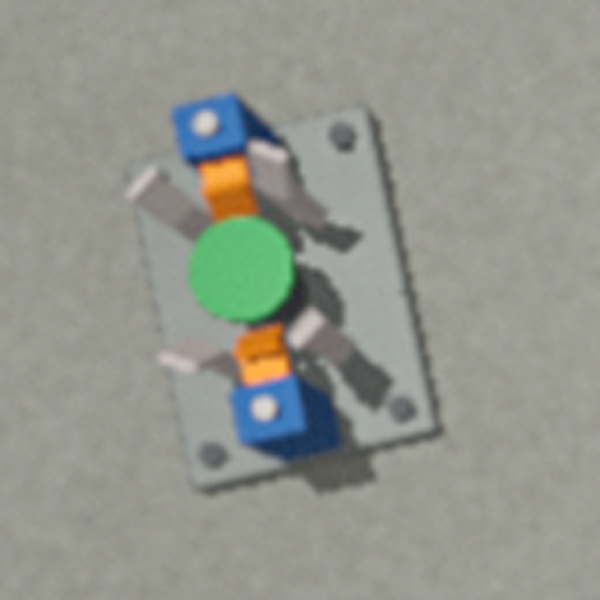

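Estimates averaged over both cameras: pale blank (638.7, -288.2), top at 22 mm. Magazine (571.3, 233.2), yaw about 12.9°, base 136x100 at 12 mm height, follower top 65 mm. All of this fits the given sizes. Next I work out the shift in tool axes.

```bash
cat > go.py <<'E'
import sys;from h import *
from scipy.spatial.transform import Rotation as R
def to(p,ang=102.9):
    s=read_state();M=R.from_euler('xyz',s["tool_rot"]).as_matrix()
    a=np.degrees(np.arctan2(M[1,1],M[0,1]))
    print("clock",s["clock"].__round__(2),"pos",s["eef_pos"].round(1),"F",s["force"].round(1),"w",round(s["width"],1),"tilt",np.degrees(np.arccos(-M[2,2])).round(2),"q",s["qpos"].round(2))
    print("shift",(M.T@(np.array(p)-s["eef_pos"])).round(1),"turn",round(-(ang-a),2))
if __name__=="__main__": to([float(x) for x in sys.argv[1:4]],*[float(x) for x in sys.argv[4:]])
E
python3 go.py 500 200 404; python3 go.py 638.7 -288.2 300
```

```text
clock 0.1 pos [203.  617.2 403.9] F [-0.3  0.1 -0.1] w 85.6 tilt 0.1 q [-1.32  0.63  0.04  1.52 -0.03  1.   -0.02]
shift [-4.125e+02 -3.035e+02  4.000e-01] turn -31.11
clock 0.1 pos [203.  617.2 403.9] F [-0.3  0.1 -0.1] w 85.6 tilt 0.1 q [-1.32  0.63  0.04  1.52 -0.03  1.   -0.02]
shift [-696.8 -723.8  105.1] turn -31.11
```

```bash
python3 -m jog '[-412,-303,0,-31.1,85, -412,-303,0,-31.1,85, -412,-303,0,-31.1,85, -412,-303,0,-31.1,85, -412,-303,0,-31.1,85, -412,-303,0,-31.1,85, -412,-303,0,-31.1,85, -412,-303,0,-31.1,85, -412,-303,0,-31.1,85, -412,-303,0,-31.1,85, -412,-303,0,-31.1,85, -412,-303,0,-31.1,85, -412,-303,0,-31.1,85, -697,-724,60,-31.1,85, -697,-724,60,-31.1,85, -697,-724,60,-31.1,85, -697,-724,60,-31.1,85, -697,-724,60,-31.1,85, -697,-724,60,-31.1,85, -697,-724,60,-31.1,85]'; python3 go.py 638.7 -288.2 260
```

```text
clock: 1.77
eef_pos: [579.1, -79.6, 370.0]
tool_rot: [3.141, -0.001, -2.917]
force: [0.9, 0.7, 0.1]
width: 84.9
clock 1.77 pos [579.1 -79.6 370. ] F [0.9 0.7 0.1] w 84.9 tilt 0.04 q [ 0.14  0.57 -0.08  1.74  0.06  0.83  1.83]
shift [ -11.6 -216.7  109.9] turn -0.01
```

```bash
python3 -m jog '[-11.5,-217,110,0,85, -11.5,-217,110,0,85, -11.5,-217,110,0,85, -11.5,-217,110,0,85, -11.5,-217,110,0,85, -11.5,-217,110,0,85, -11.5,-217,110,0,85, -11.5,-217,110,0,85, -11.5,-217,110,0,85]'; python3 go.py 638.7 -288.2 172
python3 - <<'E'
from h import *
im,d=get_image("top");np.save("pics/top1.npy",d);cv2.imwrite("pics/top1.png",im)
im2,d=get_image("side");np.save("pics/side1.npy",d);cv2.imwrite("pics/side1.png",im2)
cv2.imwrite("pics/j1.png",np.hstack([cv2.resize(im[80:280,360:560],(400,400)),cv2.resize(im2[40:240,200:400],(400,400))]))
E
```

```text
clock: 2.52
eef_pos: [638.6, -285.7, 259.9]
tool_rot: [3.14, -0.0, -2.916]
force: [0.4, 0.0, 0.8]
width: 84.8
clock 2.52 pos [ 638.6 -285.7  259.9] F [0.4 0.  0.8] w 84.8 tilt 0.11 q [ 0.43  0.86 -0.08  1.47  0.08  0.81  2.11]
shift [ 0.5 -2.6 87.9] turn 0.0
```

View pics/j1.png

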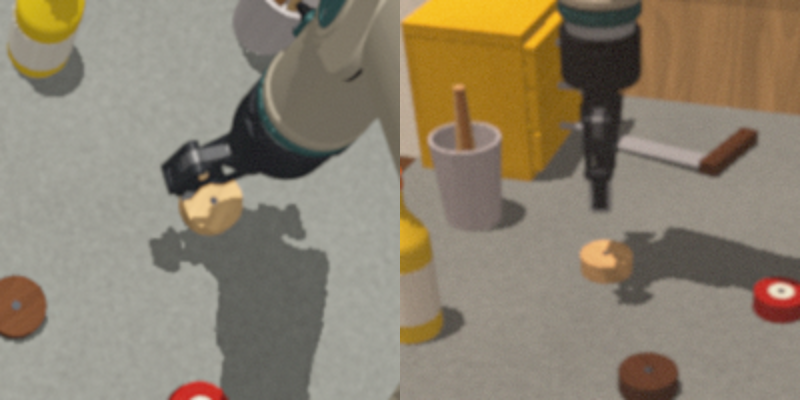

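The gripper stands over the pale blank, which sits at about (212,205) in the left crop. The fingers are above and in line with it. Descending partway.

```bash
python3 -m jog '[0.5,-2,20,0,85, 0.5,-2,50,0,85, 0.5,-2,50,0,85, 0.5,-2,50,0,85]'; python3 go.py 638.7 -288.2 172
```

```text
clock: 2.95
eef_pos: [638.3, -286.9, 210.0]
tool_rot: [3.139, -0.002, -2.915]
force: [0.9, -0.1, 0.5]
width: 85.0
clock 2.95 pos [ 638.3 -286.9  210. ] F [ 0.9 -0.1  0.5] w 85.0 tilt 0.19 q [ 0.42  0.93 -0.08  1.49  0.09  0.73  2.11]
shift [-0.2 -1.4 38. ] turn 0.1
```

```bash
python3 -m jog '[-0.2,-1.4,20,0,85, -0.2,-1.4,38,0,85, -0.2,-1.4,38,0,85, -0.2,-1.4,38,0,85, -0.2,-1.4,38,0,45, -0.2,-1.4,38,0,45, -0.2,-1.4,38,0,45, -0.2,-1.4,38,0,45, -0.2,-1.4,38,0,45, -0.2,-1.4,38,0,45, -0.2,-1.4,38,0,45, -0.2,-1.4,38,0,45]'; python3 go.py 638.7 -288.2 172
```

```text
clock: 3.95
eef_pos: [640.1, -290.3, 174.9]
tool_rot: [-3.14, 0.003, -2.917]
force: [-0.5, 0.7, 6.4]
width: 53.9
clock 3.95 pos [ 640.1 -290.3  174.9] F [-0.5  0.7  6.4] w 53.9 tilt 0.2 q [ 0.43  0.98 -0.07  1.49  0.1   0.68  2.11]
shift [0.9 2.4 2.9] turn -0.01
```

```bash
python3 -m jog '[0,0,-4,0,45, 0,0,-4,0,45, 0,0,-4,0,45]'; python3 - <<'E'
from h import *
im,d=get_image("top")
im2,d=get_image("side")
cv2.imwrite("pics/j2.png",np.hstack([cv2.resize(im[130:230,410:510],(400,400),interpolation=2),cv2.resize(im2[120:220,250:350],(400,400),interpolation=2)]))
E
```

```text
clock: 4.2
eef_pos: [639.3, -290.1, 177.2]
tool_rot: [-3.141, 0.001, -2.917]
force: [-0.9, 0.0, -0.5]
width: 53.9
```

View pics/j2.png

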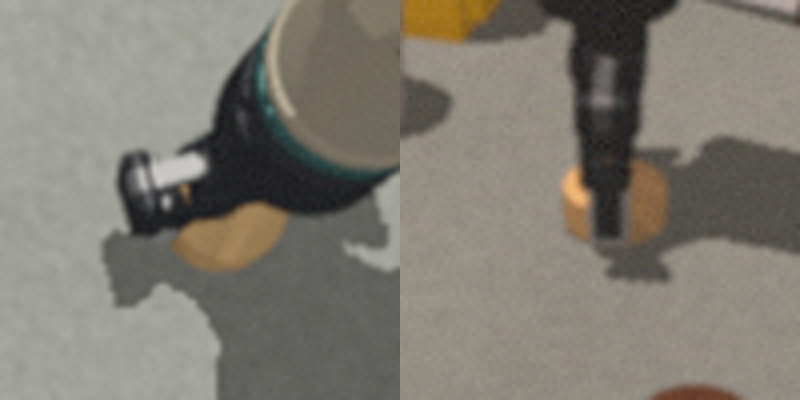

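The side crop shows the pale blank between the pads, centred near (617,205), with the finger at (610,215). The grip is about central and the lift has started. Continuing up, then toward the magazine.

```bash
python3 -m jog '[0,0,-30,0,45, 0,0,-70,0,45, 0,0,-110,0,45, 0,0,-123,0,45, 0,0,-123,0,45]'; python3 go.py 571.3 233.2 300
python3 - <<'E'
from h import *
im2,d=get_image("side");cv2.imwrite("pics/side3.png",im2)
im,d=get_image("top");cv2.imwrite("pics/top3.png",im)
E
```

```text
clock: 4.72
eef_pos: [640.7, -290.8, 304.6]
tool_rot: [-3.136, 0.007, -2.917]
force: [0.1, 0.2, -0.2]
width: 53.8
clock 4.72 pos [ 640.7 -290.8  304.6] F [ 0.1  0.2 -0.2] w 53.8 tilt 0.52 q [ 0.43  0.81 -0.08  1.44  0.08  0.88  2.12]
shift [-49.1 526.3   2.2] turn -0.03
```

View pics/side3.png

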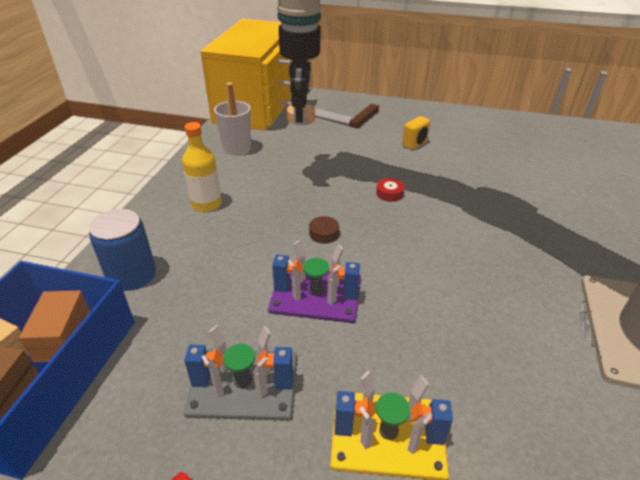

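The blank is held (at about (300,115) in the side view). Moving above the grey magazine.

```bash
python3 -m jog '[-49,526,2,0,45, -49,526,2,0,45, -49,526,2,0,45, -49,526,2,0,45, -49,526,2,0,45, -49,526,2,0,45, -49,526,2,0,45, -49,526,2,0,45, -49,526,2,0,45, -49,526,2,0,45, -49,526,2,0,45, -49,526,2,0,45, -49,526,2,0,45, -49,526,2,0,45, -49,526,2,0,45, -49,526,2,0,45, -49,526,2,0,45, -49,526,2,0,45]'; python3 go.py 571.3 233.2 270
python3 - <<'E'
from h import *
im2,d=get_image("side");cv2.imwrite("pics/side4.png",im2);np.save("pics/side4.npy",d)
im,d=get_image("top");cv2.imwrite("pics/top4.png",im);np.save("pics/top4.npy",d)
cv2.imwrite("pics/j4.png",np.hstack([cv2.resize(im[130:280,90:240],(400,400),interpolation=2),cv2.resize(im2[210:430,130:350],(400,400),interpolation=2)]))
E
```

```text
clock: 6.32
eef_pos: [570.0, 231.5, 296.9]
tool_rot: [-3.14, -0.001, -2.92]
force: [1.0, 0.3, -0.7]
width: 54.3
clock 6.32 pos [570.  231.5 296.9] F [ 1.   0.3 -0.7] w 54.3 tilt 0.11 q [-0.42  0.71 -0.02  1.72  0.02  0.72  1.35]
shift [-1.7  1.4 26.9] turn -0.18
```

View pics/j4.png

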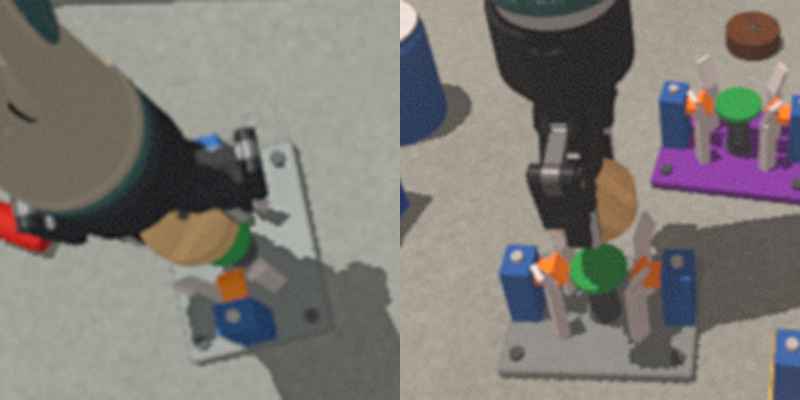

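The blank looks tilted in the grip: its round face shows at about (615,200) in the right crop. Checking with depth.

```bash
python3 - <<'E'
from h import *
from scipy.spatial.transform import Rotation as R
im2=cv2.imread("pics/side4.png");d=np.load("pics/side4.npy")
cv2.imwrite("pics/z4.png",cv2.resize(im2[270:390,180:300],(600,600),interpolation=2))
s=read_state();M=R.from_euler('xyz',s["tool_rot"]).as_matrix()
for n in("side","top"):
    im=cv2.imread(f"pics/{n}4.png");d=np.load(f"pics/{n}4.npy");C=cloud(n,d);h=cv2.cvtColor(im,cv2.COLOR_BGR2HSV)
    m=(h[...,0]>8)&(h[...,0]<22)&(h[...,1]>80)&(h[...,1]<185)&(d>0)&(np.linalg.norm(C[...,:2]-s["eef_pos"][:2],axis=2)<55)&(C[...,2]>100)&(C[...,2]<190)
    P=(C[m]-s["eef_pos"])@M
    print(n,m.sum(),P.min(0).round(1),P.max(0).round(1))
    c=P.mean(0)
    for it in range(4):
        q=P-np.median(P,0) if it==0 else P[r<1.5]-P[r<1.5].mean(0)
        c=np.median(P,0) if it==0 else P[r<1.5].mean(0)
        nn=np.linalg.svd(q)[2][2]; r=abs((P-c)@nn)
    print("normal(tool)",nn.round(3),"centroid",c.round(1),(r<1.5).sum())
E
```

```text
side 795 [-18.7 -28.3 107.5] [ 29.7  37.1 174.9]
normal(tool) [ 0.755  0.038 -0.654] centroid [ 18.7   5.7 156.4] 145
top 528 [ -1.4 -28.8 122.3] [ 29.2  27.7 172. ]
normal(tool) [ 0.092 -0.028 -0.995] centroid [ 14.   -0.2 152.6] 287
```

View pics/z4.png

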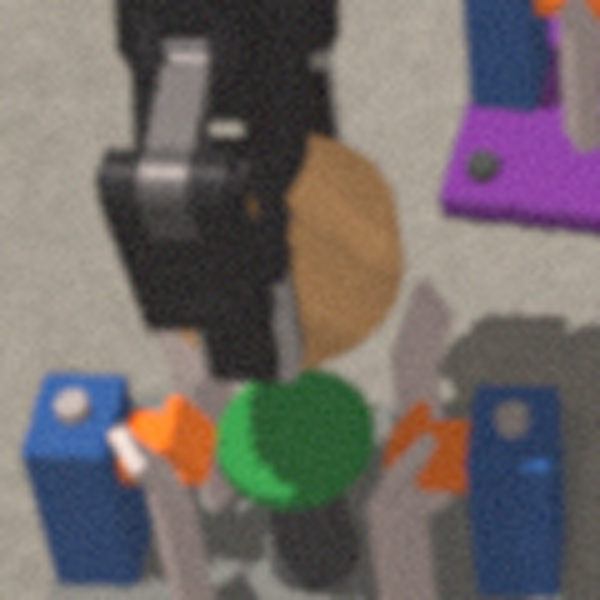

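View pics/top4.png

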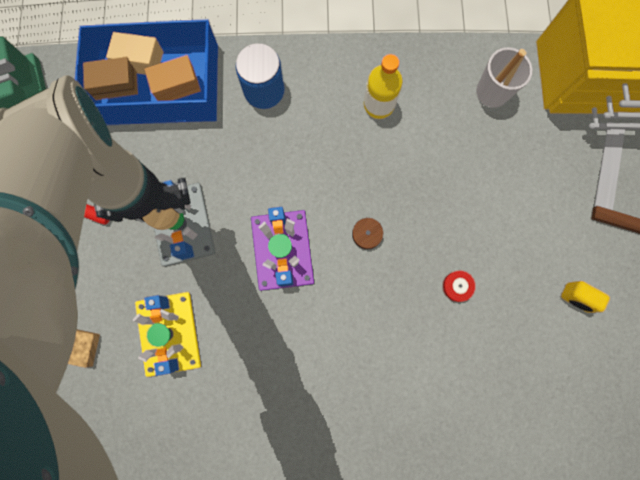

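```bash
python3 - <<'E'
from h import *
from scipy.spatial.transform import Rotation as R
s=read_state();M=R.from_euler('xyz',s["tool_rot"]).as_matrix()
rng=np.random.default_rng(0)
for n in("side","top"):
    im=cv2.imread(f"pics/{n}4.png");d=np.load(f"pics/{n}4.npy");C=cloud(n,d);h=cv2.cvtColor(im,cv2.COLOR_BGR2HSV)
    P0=(C-s["eef_pos"])@M
    m=(h[...,0]>8)&(h[...,0]<20)&(h[...,1]>90)&(d>0)&(abs(P0[...,0])<40)&(abs(P0[...,1])<40)&(P0[...,2]>125)&(P0[...,2]<195)
    P=P0[m]
    v=im.copy();v[m]=(255,0,255);cv2.imwrite(f"pics/mask_{n}.png",cv2.resize(v[270:390,180:300] if n=="side" else v[150:270,110:230],(400,400),interpolation=0))
    rem=P.copy()
    for k in range(2):
        best=None
        for _ in range(800):
            a,b,c=rem[rng.choice(len(rem),3,False)];nn=np.cross(b-a,c-a);L=np.linalg.norm(nn)
            if L<50:continue
            nn/=L;i=abs((rem-a)@nn)<1.5
            if best is None or i.sum()>best.sum():best=i
        Q=rem[best];nn=np.linalg.svd(Q-Q.mean(0))[2][2];nn*=-np.sign(nn[2])
        print(n,len(rem),best.sum(),"normal",nn.round(2),"c",Q.mean(0).round(1),"ext",Q.min(0).round(0),Q.max(0).round(0))
        rem=rem[~best]
E
python3 -c "
import cv2,numpy as np
cv2.imwrite('pics/mm4.png',np.hstack([cv2.imread('pics/mask_top.png'),cv2.imread('pics/mask_side.png')]))"
```

```text
side 771 521 normal [-0.  0. -1.] c [ 15.9   0.4 153.6] ext [ -5. -28. 152.] [ 29.  26. 155.]
side 250 166 normal [ 0.67  0.74 -0.01] c [ 19.6  20.1 164. ] ext [ 11.  11. 155.] [ 28.  26. 174.]
top 520 322 normal [-0.02  0.02 -1.  ] c [1.370e+01 1.000e-01 1.526e+02] ext [ -1. -26. 151.] [ 29.  28. 155.]
top 198 66 normal [-0.03  0.02 -1.  ] c [ 13.5   3.7 150.5] ext [ -1. -22. 148.] [ 28.  27. 152.]
```

View pics/mm4.png

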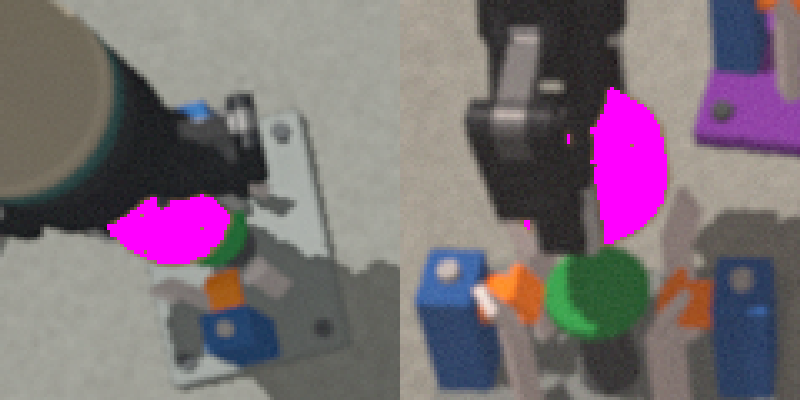

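Correction: the plane fits from both cameras show the blank level (top-face normal along the tool z, 153 mm ahead of the TCP). The tilt was only shading. Next I measure its centre against the magazine within each camera.

```bash
cat > cen.py <<'E'
from h import *
from scipy.spatial.transform import Rotation as R
from scipy.optimize import least_squares
import sys
k=sys.argv[1]
s=read_state();M=R.from_euler('xyz',s["tool_rot"]).as_matrix()
for n,mag in(("side",[571.0,234.4]),("top",[571.5,232.2])):
    im=cv2.imread(f"pics/{n}{k}.png");d=np.load(f"pics/{n}{k}.npy");C=cloud(n,d);h=cv2.cvtColor(im,cv2.COLOR_BGR2HSV)
    P0=(C-s["eef_pos"])@M
    m=(h[...,0]>8)&(h[...,0]<20)&(h[...,1]>90)&(d>0)&(abs(P0[...,0])<40)&(abs(P0[...,1])<40)&(abs(P0[...,2]-153)<3)
    P=P0[m][:,:2]
    P=P[P[:,0]>11]
    # outer boundary: for each angle bin take max radius
    c=np.zeros(2)
    for _ in range(5):
        a=np.arctan2(*(P-c).T[::-1]);r=np.linalg.norm(P-c,axis=1);b=np.round(a/0.1)
        E=np.array([P[b==i][np.argmax(r[b==i])] for i in np.unique(b) if abs(i*.1)<1.0])
        f=least_squares(lambda x:np.linalg.norm(E-x,axis=1)-27.6,c,loss="soft_l1");c=f.x
    w=s["eef_pos"]+M@np.array([*c,153])
    print(n,"tool xy",c.round(1),"rms",np.sqrt((f.fun**2).mean()).round(2),"world",w.round(1),"err to mag",(np.array(mag)-w[:2]).round(1),"tool shift",(M[:2,:2].T@(np.array(mag)-w[:2])).round(1))
E
python3 cen.py 4
```

```text
side tool xy [1.4 1.5] rms 0.35 world [568.3 233.1 144.3] err to mag [2.7 1.3] tool shift [-2.9  0.6]
top tool xy [ 1.  -0.8] rms 0.57 world [569.2 231.  144.3] err to mag [2.3 1.2] tool shift [-2.5  0.6]
```

Both cameras agree: shift (-2.7, +0.6). Going down to just above the follower.

```bash
python3 -m jog '[-2.7,0.6,0,-0.2,45, -2.7,0.6,15,-0.2,45, -2.7,0.6,30,-0.2,45, -2.7,0.6,42,-0.2,45, -2.7,0.6,42,-0.2,45, -2.7,0.6,42,-0.2,45]'; python3 go.py 571.3 233.2 240
python3 - <<'E'
from h import *
im2,d=get_image("side");cv2.imwrite("pics/side5.png",im2);np.save("pics/side5.npy",d)
im,d=get_image("top");cv2.imwrite("pics/top5.png",im);np.save("pics/top5.npy",d)
cv2.imwrite("pics/j5.png",np.hstack([cv2.resize(im[150:280,110:240],(400,400),interpolation=2),cv2.resize(im2[280:430,170:320],(400,400),interpolation=2)]))
E
python3 cen.py 5
```

```text
clock: 6.92
eef_pos: [572.0, 234.6, 254.9]
tool_rot: [-3.141, -0.002, -2.913]
force: [-0.6, -0.3, -1.0]
width: 54.2
clock 6.92 pos [572.  234.6 254.9] F [-0.6 -0.3 -1. ] w 54.2 tilt 0.09 q [-0.42  0.77 -0.02  1.73  0.02  0.64  1.35]
shift [ 0.9 -1.2 14.9] turn 0.18
side tool xy [2. 2.] rms 0.51 world [570.2 236.5 103.1] err to mag [ 0.8 -2.1] tool shift [-0.3 -2.2]
top tool xy [ 0.8 -0.9] rms 0.62 world [572.  233.9 103.1] err to mag [-0.5 -1.7] tool shift [ 0.9 -1.5]
```

View pics/j5.png

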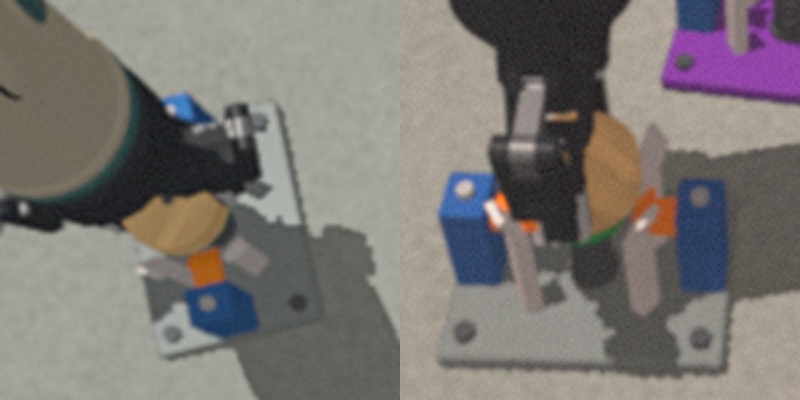

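The blank is in the flare, level, just above the follower. A small correction of (+0.3, -1.8), then lower gently.

```bash
python3 -m jog '[0.3,-1.8,0,0.2,45, 0.3,-1.8,5,0.2,45, 0.3,-1.8,10,0.2,45, 0.3,-1.8,15,0.2,45, 0.3,-1.8,17,0.2,45, 0.3,-1.8,17,0.2,45, 0.3,-1.8,17,0.2,45]'; python3 go.py 571.3 233.2 240
python3 - <<'E'
from h import *
im2,d=get_image("side");cv2.imwrite("pics/side6.png",im2);np.save("pics/side6.npy",d)
im,d=get_image("top");cv2.imwrite("pics/top6.png",im);np.save("pics/top6.npy",d)
cv2.imwrite("pics/j6.png",np.hstack([cv2.resize(im[150:280,110:240],(400,400),interpolation=2),cv2.resize(im2[280:430,170:320],(400,400),interpolation=2)]))
E
python3 cen.py 6
```

```text
clock: 7.6
eef_pos: [572.2, 233.0, 238.6]
tool_rot: [-3.142, -0.0, -2.917]
force: [-0.6, -1.1, 3.3]
width: 54.0
clock 7.6 pos [572.2 233.  238.6] F [-0.6 -1.1  3.3] w 54.0 tilt 0.01 q [-0.42  0.79 -0.02  1.74  0.02  0.61  1.34]
shift [ 0.8  0.4 -1.4] turn -0.01
side tool xy [1.3 2.3] rms 0.56 world [570.5 234.9  85.7] err to mag [ 0.5 -0.5] tool shift [-0.4 -0.7]
top tool xy [ 0.7 -0.5] rms 0.75 world [571.6 232.3  85.7] err to mag [-0.1 -0.1] tool shift [ 0.1 -0.1]
```

View pics/j6.png

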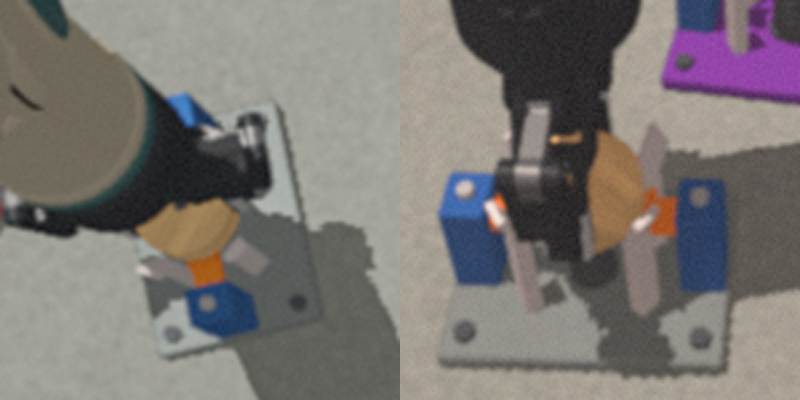

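Contact at about 3.3 N, centred within 0.5 mm in both views. Releasing, then rising straight up.

```bash
python3 -m jog '[0,0,0,0,62, 0,0,0,0,72, 0,0,0,0,85, 0,0,0,0,85, 0,0,0,0,85, 0,0,0,0,85, 0,0,-20,0,85, 0,0,-60,0,85, 0,0,-100,0,85, 0,0,-100,0,85]'; python3 go.py 571.3 233.2 300
python3 - <<'E'
from h import *
im2,d=get_image("side");cv2.imwrite("pics/side7.png",im2);np.save("pics/side7.npy",d)
im,d=get_image("top");cv2.imwrite("pics/top7.png",im);np.save("pics/top7.npy",d)
cv2.imwrite("pics/j7.png",np.hstack([cv2.resize(im[150:280,110:240],(400,400),interpolation=2),cv2.resize(im2[280:430,170:320],(400,400),interpolation=2)]))
E
```

```text
clock: 8.53
eef_pos: [574.7, 234.0, 346.1]
tool_rot: [3.139, 0.013, -2.917]
force: [0.9, 0.1, 0.3]
width: 85.0
clock 8.53 pos [574.7 234.  346.1] F [0.9 0.1 0.3] w 85.0 tilt 0.78 q [-0.42  0.65 -0.02  1.67  0.02  0.81  1.35]
shift [ 4.1 -0.2 46.1] turn -0.02
```

View pics/j7.png

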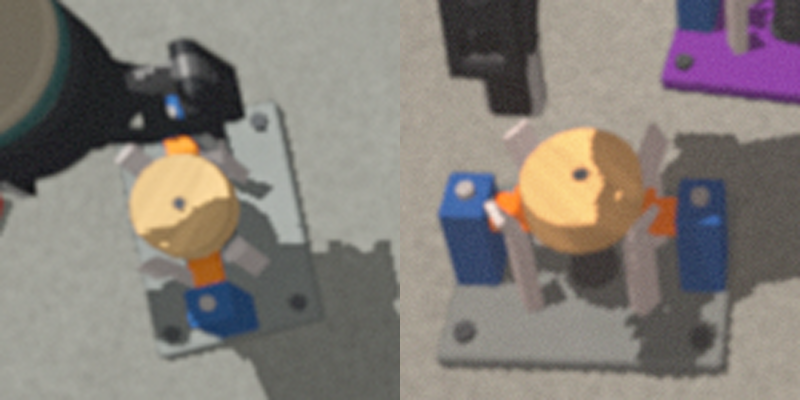

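The blank sits on the follower between the posts with its dot visible at (580,174) in the side crop. Measuring its pose.

```bash
cat > lv.py <<'E'
from h import *
import sys
k=sys.argv[1]
for n,mag in(("side",[571.0,234.4]),("top",[571.5,232.2])):
    im=cv2.imread(f"pics/{n}{k}.png");d=np.load(f"pics/{n}{k}.npy");C=cloud(n,d);h=cv2.cvtColor(im,cv2.COLOR_BGR2HSV)
    zt=float(sys.argv[2])
    m=(h[...,0]>8)&(h[...,0]<22)&(h[...,1]>70)&(h[...,1]<190)&(d>0)&(np.linalg.norm(C[...,:2]-mag,axis=2)<40)&(abs(C[...,2]-zt)<6)
    P=C[m].astype(np.float64);A=np.c_[P[:,:2]-mag,np.ones(len(P))]
    s=np.linalg.lstsq(A,P[:,2],rcond=None)[0]
    for _ in range(3):
        g=abs(A@s-P[:,2])<2; s=np.linalg.lstsq(A[g],P[g,2],rcond=None)[0]
    c,r=cv2.minEnclosingCircle(P[g][:,:2].astype(np.float32))
    print(n,len(P),g.sum(),"slope deg",np.degrees(s[:2]).round(1),"z",s[2].round(1),"mean",P[g].mean(0).round(1),"circ",np.round(c,1),round(r,1),"off",(np.array(c)-mag).round(1))
E
python3 lv.py 7 87; python3 go.py 571.6 233 300
```

```text
side 1400 1286 slope deg [-0.1 -0. ] z 86.9 mean [570.  235.2  86.9] circ [565.7 237. ] 33.9 off [-5.3  2.6]
top 845 682 slope deg [-0.1  0.2] z 87.7 mean [571.2 232.5  87.7] circ [571.  232.8] 27.9 off [-0.5  0.6]
clock 8.63 pos [572.7 233.2 340.6] F [ 0.1 -0.1 -0.9] w 84.9 tilt 0.25 q [-0.42  0.65 -0.02  1.68  0.02  0.81  1.35]
shift [ 1.3  0.  40.6] turn -0.02
```

```bash
python3 -m jog '[1.4,0,10,0,0, 1.4,0,20,0,0, 1.4,0,30,0,0, 1.4,0,40,0,0, 1.4,0,50,0,0, 1.4,0,60,0,0, 1.4,0,68,0,0, 1.4,0,68,0,0, 1.4,0,68,0,0, 1.4,0,68,0,0]'; python3 go.py 571.4 233.1 260
python3 - <<'E'
from h import *
im2,d=get_image("side");cv2.imwrite("pics/side8.png",im2)
cv2.imwrite("pics/j8.png",cv2.resize(im2[280:430,170:320],(600,600),interpolation=2))
E
```

```text
clock: 9.47
eef_pos: [571.1, 232.8, 270.8]
tool_rot: [3.141, 0.001, -2.917]
force: [0.1, -0.6, 0.3]
width: 0.0
clock 9.47 pos [571.1 232.8 270.8] F [ 0.1 -0.6  0.3] w 0.0 tilt 0.05 q [-0.42  0.74 -0.02  1.73  0.02  0.67  1.35]
shift [-0.4  0.3 10.8] turn -0.01
```

View pics/j8.png

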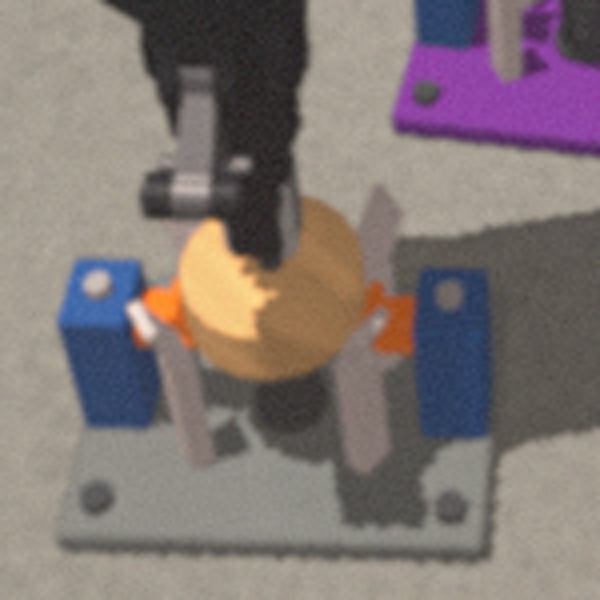

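The closed tips are over the blank's middle, about (265,260). Pressing a first bit to find contact.

```bash
python3 -m jog '[-0.4,0.3,5,0,0, -0.4,0.3,10,0,0, -0.4,0.3,15,0,0, -0.4,0.3,15,0,0, -0.4,0.3,15,0,0]'; python3 go.py 571.4 233.1 240
```

```text
clock: 9.93
eef_pos: [571.5, 233.3, 255.6]
tool_rot: [3.141, 0.001, -2.917]
force: [1.0, -0.2, 3.3]
width: 0.0
clock 9.93 pos [571.5 233.3 255.6] F [ 1.  -0.2  3.3] w 0.0 tilt 0.06 q [-0.42  0.77 -0.02  1.73  0.02  0.64  1.34]
shift [ 0.1 -0.2 15.6] turn -0.01
```

```bash
python3 -m jog '[0,0,5,0,0, 0,0,10,0,0, 0,0,15,0,0, 0,0,20,0,0, 0,0,25,0,0, 0,0,25,0,0, 0,0,25,0,0]'; python3 go.py 571.4 233.1 220
python3 - <<'E'
from h import *
im2,d=get_image("side");cv2.imwrite("pics/side9.png",im2);np.save("pics/side9.npy",d)
im,d=get_image("top");cv2.imwrite("pics/top9.png",im);np.save("pics/top9.npy",d)
cv2.imwrite("pics/j9.png",np.hstack([cv2.resize(im[150:280,110:240],(400,400),interpolation=2),cv2.resize(im2[280:430,170:320],(400,400),interpolation=2)]))
E
python3 lv.py 9 58
```

```text
clock: 10.52
eef_pos: [571.5, 233.3, 231.0]
tool_rot: [3.141, 0.001, -2.917]
force: [0.8, -0.2, 4.7]
width: -0.3
clock 10.52 pos [571.5 233.3 231. ] F [ 0.8 -0.2  4.7] w -0.3 tilt 0.08 q [-0.42  0.8  -0.02  1.74  0.02  0.59  1.34]
shift [ 0.2 -0.1 11. ] turn -0.01
side 847 746 slope deg [-0.   0.1] z 57.3 mean [566.  240.4  57.3] circ [567.8 231.9] 33.7 off [-3.2 -2.5]
top 365 299 slope deg [0.6 0.4] z 58.3 mean [558.6 227.8  58.1] circ [563.3 228.6] 28.2 off [-8.2 -3.6]
```

View pics/j9.png

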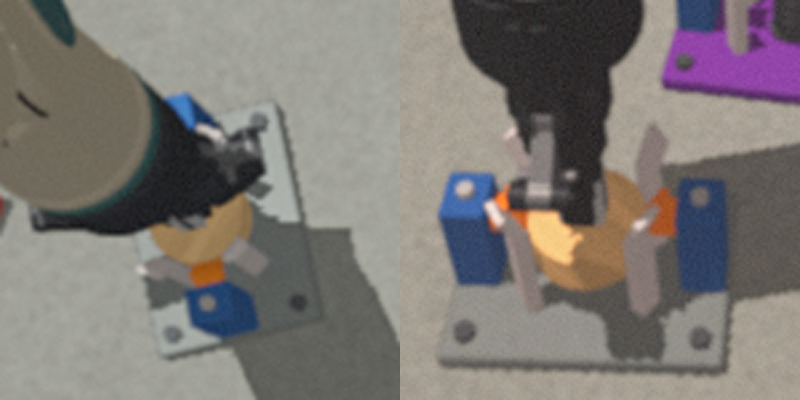

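The blank is going in level, top at about 57.5 mm with TCP at 231 (tip offset 173.5). Going 11 mm further.

```bash
python3 -m jog '[0,0,4,0,0, 0,0,8,0,0, 0,0,11,0,0, 0,0,11,0,0, 0,0,11,0,0, 0,0,11,0,0]'; python3 go.py 571.4 233.1 220
python3 - <<'E'
from h import *
im2,d=get_image("side");cv2.imwrite("pics/side10.png",im2);np.save("pics/side10.npy",d)
im,d=get_image("top");cv2.imwrite("pics/top10.png",im);np.save("pics/top10.npy",d)
cv2.imwrite("pics/j10.png",np.hstack([cv2.resize(im[150:280,110:240],(400,400),interpolation=2),cv2.resize(im2[280:430,170:320],(400,400),interpolation=2)]))
E
python3 lv.py 10 47
```

```text
clock: 11.12
eef_pos: [571.5, 233.3, 220.6]
tool_rot: [3.141, 0.001, -2.917]
force: [-0.3, -0.5, 8.5]
width: -0.4
clock 11.12 pos [571.5 233.3 220.6] F [-0.3 -0.5  8.5] w -0.4 tilt 0.09 q [-0.42  0.82 -0.02  1.75  0.02  0.57  1.34]
shift [ 0.2 -0.1  0.6] turn -0.01
side 729 634 slope deg [0.1 0.3] z 46.9 mean [567.4 241.9  46.9] circ [572.6 234.5] 29.0 off [1.6 0.1]
top 275 217 slope deg [-0.7 -0.2] z 47.4 mean [560.7 228.6  47.6] circ [568.7 231.7] 26.8 off [-2.8 -0.5]
```

View pics/j10.png

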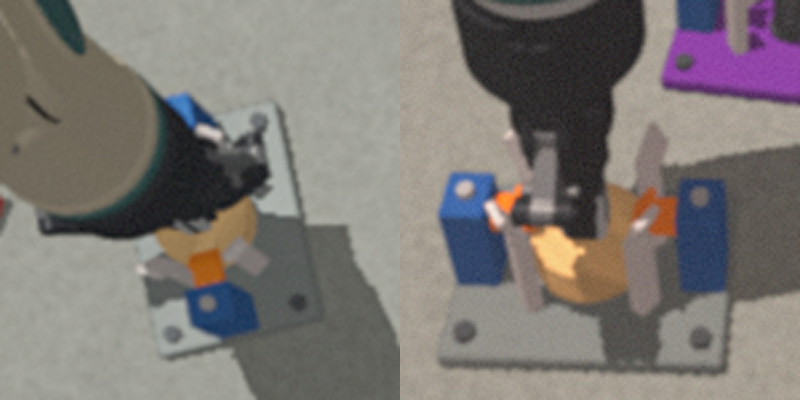

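Top at 47 mm, 8.5 N, level. Rising straight up and checking that it holds.

```bash
python3 -m jog '[0,0,0,0,0, 0,0,-3,0,0, 0,0,-6,0,0, 0,0,-10,0,0, 0,0,-30,0,0, 0,0,-65,0,0, 0,0,-100,0,0, 0,0,-120,0,0, 0,0,-120,0,0]'
python3 - <<'E'
from h import *
im2,d=get_image("side");cv2.imwrite("pics/side11.png",im2);np.save("pics/side11.npy",d)
im,d=get_image("top");cv2.imwrite("pics/top11.png",im);np.save("pics/top11.npy",d)
cv2.imwrite("pics/j11.png",np.hstack([cv2.resize(im[150:280,110:240],(400,400),interpolation=2),cv2.resize(im2[280:430,170:320],(400,400),interpolation=2)]))
E
python3 lv.py 11 52
```

```text
clock: 11.97
eef_pos: [572.5, 233.5, 344.3]
tool_rot: [3.14, 0.008, -2.917]
force: [0.2, 0.1, 0.8]
width: 0.2
side 1226 1093 slope deg [0.1 0.2] z 52.0 mean [571.5 235.3  52. ] circ [566.9 232. ] 35.0 off [-4.1 -2.4]
top 718 582 slope deg [-0.1  0. ] z 52.8 mean [572.1 232.6  52.8] circ [572.7 226.2] 33.9 off [ 1.2 -6. ]
```

View pics/j11.png

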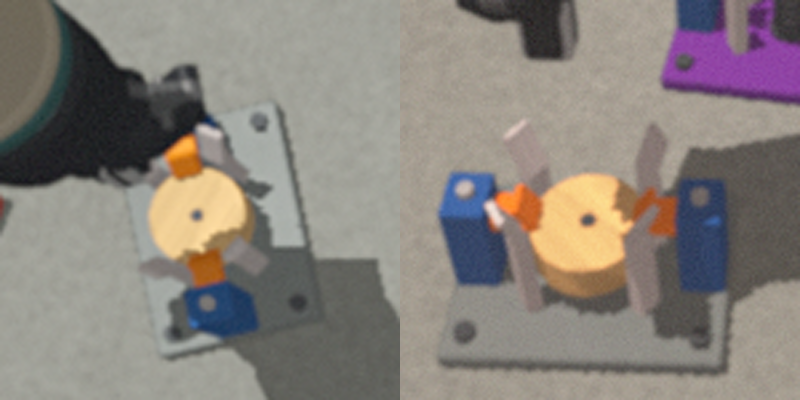

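Top at 52.0 mm, level, both orange catches overlap the rim, and the tool is clear. I'll let the arm settle, check the dark blank and hand in.

```bash
python3 -m jog '[0,0,0,0,0, 0,0,0,0,0, 0,0,0,0,0, 0,0,0,0,0]'
python3 - <<'E'
from h import *
from m import blob
im,d=get_image("top");C=cloud("top",d);np.save("pics/top12.npy",d);cv2.imwrite("pics/top12.png",im)
im2,d2=get_image("side");np.save("pics/side12.npy",d2);cv2.imwrite("pics/side12.png",im2)
x,y=362,240
m=blob((abs(C[...,2]-22.5)<4)&(np.linalg.norm(C[...,:2]-C[y,x,:2],axis=2)<65),(x,y))
print("dark",C[m].mean(0).round(1),"was 545.5 -105.4")
E
python3 lv.py 12 52 && python3 -c "
from cell import *
print(finish_job())"
```

```text
clock: 12.4
eef_pos: [570.9, 233.0, 338.3]
tool_rot: [-3.141, -0.002, -2.917]
force: [-0.2, -0.1, -0.8]
width: -0.2
dark [ 545.5 -105.4   22.5] was 545.5 -105.4
side 1222 1106 slope deg [0.1 0. ] z 52.1 mean [571.2 235.2  52.1] circ [566.5 228.9] 34.6 off [-4.5 -5.5]
top 726 579 slope deg [-0.3 -0.2] z 52.8 mean [571.6 232.5  52.8] circ [572.9 226.2] 34.1 off [ 1.4 -6. ]
the job is handed in; nothing more can be done
None
```

The pale blank is loaded in the grey magazine and held under both catches. I handed the job in at about 12.5 s; no verdict is reported.

I gripped it, set it on the follower, released it, then pressed its middle with closed fingertips until its top was at 47 mm (about 8.5 N) and rose clear.

**Last checks before handing in:**
- **Height:** the blank's top is at 52.1 mm (side camera) and 52.8 mm (top camera), so its centre is about 41 mm above the bench.
- **Level and position:** it is level within 0.5° and about 1 mm from the magazine's axis, taking the mean of the visible top-face points.
- **Catches:** both orange catches overlap its rim in the pictures.
- **Dark blank:** it measures exactly where it was at the start.
- **Arm:** it stands clear with no real contact force (0.8 N reading).

**Checks that disagreed or went off plan:**
- **Enclosing-circle fit:** in the last checks it put the blank's centre 6 to 7 mm off axis, but with a radius of 34 mm instead of 28. I put that down to catch pixels in the mask and did not use it.
- **Camera offset:** the two cameras differ by about 2 mm in y, so I compared blank and magazine within each camera.
- **Grip at pickup:** there was about 6 N upward force on the tool, probably the fingertips touching the bench, and the opening read about 54 mm on the 56 mm blank. Neither caused any harm.

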